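# Ready the bean bin for refilling

## Task

Get the bean bin ready for refilling: slide its flat metal catch tray fully home into the slot at the foot of the bin, so the tray's lip sits against the front, and then pull the filler cap on the sloping face straight out along its neck until it clicks into its open position and stays there. Do not move or knock over the drinking glass or the small milk pitcher.

Things in the scene. Friction and masses are not known exactly. Their poses are not given: they have to be found in the camera images.
- bin: Fixed steel bean bin on a black plinth, 130 deep (x), 120 wide (y). Origin: centre of underside; front is -x, up +z. Front face at x=-65, upright to z=110; the top then slopes back at 35 deg to z=187 at x=+45. Tray slot in the foot of the front face: its floor is the counter, 80 wide (y -40 to 40, mouth flared), 12 high, end stop at x=+7 (72 deep).
- cap (a joint): Slide of the filler cap along its neck, m: 0 = pushed on (closed), 0.024 = pulled out (open). A click holds it at either end: about 10 N brings it past the middle (0.012), then it snaps on to the other end; let go before that, it snaps back. Captive: it does not come off.
- cap_grip (a point): Grip point in the bar on the cap, 20 above the cap's round top; moves with the cap. +z: neck axis and pull direction, leaning 35 deg from vertical to the bin's front; y as the bin's. Cap black, round, 60 dia, 26 high; bar on it 14 thick (y), 46 long (x), 32 high (ends 11 beyond this point). At cap=0 it is at x=-39, y=0, z=190 in the bin's frame.
- tray: Loose flat catch tray, 0.22 kg: steel plate x=0 to +70, 75 wide (y), 8 thick, far corners rounded 10; lip x=-12 to 0, 96 wide, 22 high; then a tongue 40 wide, 8 thick to x=-77 with an upright black grip fin. Origin: on the underside at the lip's inner face, middle; +x goes into the slot, +z up. Home: origin at x=-65, y=0 in the bin's frame, axes parallel.
- tray_grip (a point): Point to grip on the tray's fin: fin 14 thick (y), 44 long (x), top at z = 46 above the counter. The point is at x = -52, y = 0, z = 34 in the tray's frame; axes as the tray's.
- glass: Drinking glass, clear, 80 in diameter, 91 high; origin at the centre of its underside. Leave it alone.
- pitcher: Small steel milk pitcher, 102 x 68 x 88 high; origin at the centre of its underside. Leave it alone.
- timer: Kitchen timer lying flat, 58 x 66 x 22 high; origin at the centre of its underside. A bystander.

How it is judged (in metres and radians):
On the way, in this order (a step that is already met when the one before it is completed fails the run):
1. the tray is fully home in the slot, the cap still closed (x of tray in the frame of bin above -0.07 m and y of tray in the frame of bin between -0.005 and 0.005 m and angle between the x axis of tray and the x axis of bin, either way round below 0.1 rad and value of joint cap below 0.006 m), for 0.2 s.
2. the cap is pulled out to its open position (value of joint cap above 0.02 m), for 0.2 s.
At the end, for the whole second after the job is handed in: The tray lies flat and at rest in the slot, its lip within 5 mm of the bin's front face, within 5 mm of the middle and 0.1 rad of straight; the cap stands open (over 20 of its 24 mm); glass and pitcher were not moved by more than 20 mm or tipped (x of tray in the frame of bin above -0.07 m and y of tray in the frame of bin between -0.005 and 0.005 m and z of tray in the frame of bin below 0.004 m and angle between the x axis of tray and the x axis of bin, either way round below 0.1 rad and angle between tray's own z axis and vertical below 0.06 rad and value of joint cap above 0.02 m and linear speed of tray below 0.02 m/s); the robot touches nothing.
It fails at once if the cap is pulled out before the tray is home (value of joint cap above 0.014 m and x of tray in the frame of bin below -0.085 m).
It fails at once if the glass is moved or tipped (distance of glass from where it was at the start of the episode above 0.02 m or angle between glass's own z axis and vertical above 0.3 rad).
It fails at once if the pitcher is moved or tipped (distance of pitcher from where it was at the start of the episode above 0.02 m or angle between pitcher's own z axis and vertical above 0.3 rad).
It also fails if it takes over 59 s, if anything falls off the work surface, if the arm or the gripper's body presses on something with over 40 N, if the wrist force passes 120 N, or if a joint passes its speed limit or range.

## Robot

A 6-joint arm with a two-finger parallel gripper is mounted at the origin on a cart in front of the work surface, level with it; the furniture and walls round the work are solid. World frame = base frame: x ahead of the robot, y to its left, z up, the work surface at z = 0. Lengths are in mm, angles in rad, forces in N, time in s.
With the tool pointing down it reaches from about 275 to 1000 mm from the base axis. Payload 8.4 kg.
Tool frame: the origin (TCP) lies between the finger pads; the fingertips stand 25 mm ahead of it and the grasp point (between the pads) lies 6 mm ahead of it; z points along the fingers, y is the line along which they close (so a half turn about z gives the same grasp; the last joint's range is limited). The gripper opens to 85 mm and grips with 20 to 120 N. Pads are 22 mm wide; open, the fingers measure 114 mm over their backs; the gripper's body (76 mm by 85 mm) begins 54 mm behind the grasp point. The pads swing forward as they close: fully open they stand 13 mm farther back than shut.
Start: joints at [1.256, 0.353, 1.633, -0, 1.155, -0.002], TCP at [192.326, 594.675, 228.281] pointing down, gripper open.
Joint ranges: [-2.63, 2.63], [-0.92, 2.1], [0.06, 2.66], [-1.3, 4.44], [0, 2.69], [-3.02, 3.02]. Speed limits (rad/s): [2.22, 2.22, 2.79, 3.14, 3.14, 3.14].

## Interface

Orientations are given as [roll, pitch, yaw] about the fixed x, y, z axes, in that order (R = Rz(yaw) Ry(pitch) Rx(roll)).
In Python, from rig import r, eyes, workorder gives the robot as it stands. The module is installed in compiled form; this text tells all that it offers.
- The arm moves only by the tool step_arm, never from a script. Its argument "moves" is a list of rows, each an object of numbers: "tx", "ty", "tz": the shift along the tool's x, y, z scaled (see below); "ax", "ay", "az": the turn, a rotation vector about the tool's x, y, z scaled (see below). In form: [{"tx": .., "ty": .., "tz": .., "ax": .., "ay": .., "az": ..}, ...]. A call has 1 to 5 rows; each row shifts and turns the commanded pose from where the row before left it, along the tool's axes as they then stand; what a row does not reach is not made up. The controller multiplies each number of a shift by 25 mm and each number of a turn by 90 degrees. A row lasts 1/8 s, in which the tool goes at most 62.5 mm and 10.7 degrees, less where a joint would pass 70% of its speed; a pose out of reach is approached as far as the arm can. A call with a number of a shift or a turn outside -1 to 1 is refused whole. A call with a gripper value outside its range is refused whole. "gripper" is the opening, from 0 (shut) to 1 (fully open), set as the call begins (left out, the last holds). The fingers move at their own pace and stop on an object; "newtons" is the grip in N (left out, the last holds). Time passes only in rows, so rows that do not move let the fingers close. It gives the time, the measured TCP pose, the force, the opening and the grip force at its end, in the units of the state.
- r.sense(): the state, without advancing time (a new reading comes with each control period).
- eyes.grab_frame(name): name is "scene" or "top" or "wrist"; returns (picture, depth): 420x560x3 uint8, red, green, blue; 420x560 float32, mm along the optical axis (not along the pixel's ray), 0 where there is no reading.
- eyes.camera_info(name): a dict with "intrinsics" (3x3 intrinsics, pixels), "cam_to_world" (4x4, takes a point from camera to world coordinates). Camera axes: x right, y up, looking along -z (the intrinsics and any distortion apply to the point x, -y, -z); pixel columns grow to the right and rows downward; lengths in mm; the calibration is good to about 2 mm. The wrist camera is an equidistant fisheye: a pixel r from the principal point sees the ray r / f radians off the axis. A picture is of the moment at which its call begins: read the wrist's pose just before it. camera_info takes no time and is no camera call; for the wrist camera it gives the pose at the moment of the call.
- workorder.sign_off(): hands the job in; it is judged then, once.
The state is a dict: "clock": time; "qpos": joint angles; "qvel": joint speeds; "joint_efforts": joint torques, N m; "eef_pos": TCP position; "tcp_rot": TCP orientation; "contact_force": force on the tool from outside, world axes, zero at the start; "wrist_torque": the same for the moment, N m; "opening": opening from 0.0 (shut) to 1.0 (fully open); "grasp_force": force on a finger pad.
Only numpy, scipy, OpenCV 4.12 (cv2) and the standard library are available. Lean on these libraries where they do the work, as an engineer would, in place of code of your own. Each camera call takes 0.05 s, during which the arm holds its last target. There are 200 camera calls.

## Working session

There is one attempt and no reset: what is moved stays moved. The work goes in short steps, Python scripts to look and compute and a tool call to move; the robot and the scene stay as the last step left them, time stands still between calls to the robot, and variables do not carry over. Pictures are saved under pics/ and viewed, at most 10 in all, crops included, and the job is handed in when it is done.

Besides the shell and the picture viewer there is one more tool, called after "Request:" in YAML: its name, and indented under it one key for each argument. step_arm: Moves the arm, as the interface text tells. Its arguments: {"type":"object","properties":{"moves":{"type":"array","items":{"type":"object","properties":{"tx":{"type":"number"},"ty":{"type":"number"},"tz":{"type":"number"},"ax":{"type":"number"},"ay":{"type":"number"},"az":{"type":"number"}}}},"gripper":{"type":"number"},"newtons":{"type":"number"}},"required":["moves"]}

```bash
mkdir -p pics; python3 - <<'E'
from rig import r, eyes
import cv2, numpy as np
print(r.sense())
ims=[]
for n in ["scene","top"]:
    p,d=eyes.grab_frame(n); np.savez(f"{n}.npz",p=p,d=d,**eyes.camera_info(n)); cv2.imwrite(f"pics/{n}0.png",p[:,:,::-1])
    i=eyes.camera_info(n); print(n,i["intrinsics"],np.round(i["cam_to_world"],3),(d>0).mean(),[k for k in i])
E
```

```text
{'clock': 0.0, 'qpos': array([ 1.25560343e+00,  3.53637281e-01,  1.63416302e+00, -3.44695189e-07,
        1.15523354e+00, -2.42496756e-03]), 'qvel': array([-0.00133614, -0.00074338, -0.00041481,  0.00018926,  0.00052371,
       -0.00137915]), 'joint_efforts': array([-2.63046577e-04, -6.05267930e+01, -3.42062330e+01, -6.96903868e-06,
        9.63992381e-03, -2.82878045e-05]), 'eef_pos': array([192.1657101 , 594.1901371 , 227.55613121]), 'tcp_rot': array([-3.14015147e+00, -3.17966929e-06,  2.82882486e+00]), 'contact_force': array([ 1.21710463, -0.1795053 ,  0.38934812]), 'wrist_torque': array([ 0.02113541, -0.02229698,  0.0198283 ]), 'grasp_force': 0.0, 'opening': 0.9974151706248948}
scene [[452.16514474   0.         284.95870113]
 [  0.         452.16514474 212.47303649]
 [  0.           0.           1.        ]] [[ 7.95000e-01  4.13000e-01 -4.44000e-01  1.17520e+02]
 [-6.06000e-01  5.49000e-01 -5.75000e-01 -5.10290e+02]
 [ 6.00000e-03  7.26000e-01  6.87000e-01  8.65318e+02]
 [ 0.00000e+00  0.00000e+00  0.00000e+00  1.00000e+00]] 0.9705357142857143 ['intrinsics', 'cam_to_world']
top [[478.90747946   0.         282.29841943]
 [  0.         478.90747946 215.69852749]
 [  0.           0.           1.        ]] [[ 3.000000e-02  9.890000e-01 -1.470000e-01  4.285740e+02]
 [-9.990000e-01  3.200000e-02  1.400000e-02  7.372700e+01]
 [ 1.900000e-02  1.460000e-01  9.890000e-01  1.074979e+03]
 [ 0.000000e+00  0.000000e+00  0.000000e+00  1.000000e+00]] 0.996016156462585 ['intrinsics', 'cam_to_world']
```

View pics/scene0.png

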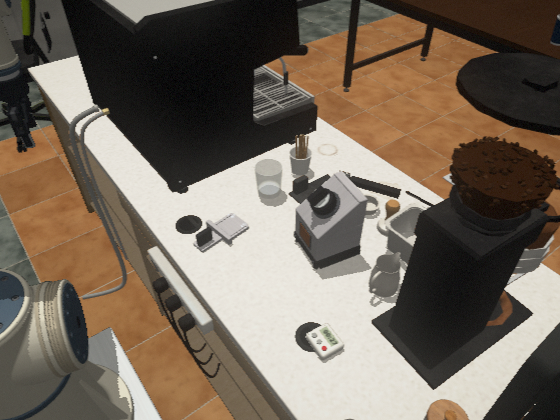

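View pics/top0.png

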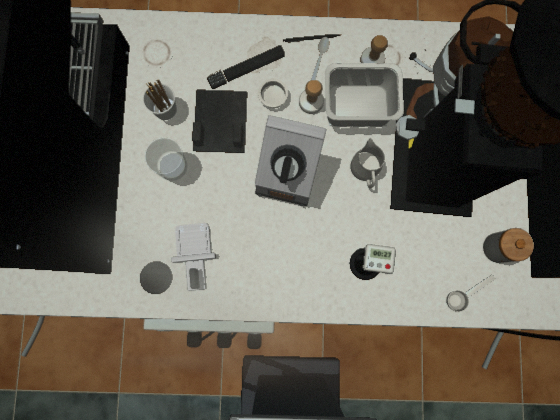

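The scene view shows the tray at about (222,232), the bin at (335,215), and the glass at (268,178). In the top view, the tray lip is at (193,258), the fin at (195,275), the bin at (290,160), the cap bar at (288,167), the glass at (170,163), and the pitcher at (370,165). I'll measure these with depth.

```bash
cat > h.py <<'E'
import numpy as np, cv2
def cloud(d,K,T):
    v,u=np.mgrid[:d.shape[0],:d.shape[1]]
    P=np.stack([(u-K[0,2])/K[0,0]*d,-(v-K[1,2])/K[1,1]*d,-d],-1)
    return P@T[:3,:3].T+T[:3,3]
def load(n):
    z=np.load(n+".npz"); return z["p"],cloud(z["d"],z["intrinsics"],z["cam_to_world"]),z["d"]
E
python3 - <<'E'
from h import *
np.set_printoptions(suppress=True,precision=1)
for n,box in [("top",(165,215,225,300)),("scene",(190,210,255,255))]:
    p,W,d=load(n); x0,y0,x1,y1=box
    # table
    t=(abs(W[...,2])<15)&(W[...,0]>300)&(W[...,0]<500)&(p.min(-1)>170)
    print(n,"table z",np.percentile(W[t][:,2],[5,50,95]))
    Q=W[y0:y1,x0:x1]; Z=Q[...,2]
    for lo,hi in [(4,13),(14,30),(30,60)]:
        m=(Z>lo)&(Z<hi); c=Q[m]
        if m.sum()>5: print(lo,hi,m.sum(),c.mean(0),cv2.minAreaRect(c[:,:2].astype(np.float32)))
    # bin clouds
p,W,d=load("top")
for nm,(x0,y0,x1,y1),lo,hi in [("bin",(245,110,335,210),60,260),("glass",(140,130,195,190),20,120),("pitcher",(345,130,392,195),20,120)]:
    Q=W[y0:y1,x0:x1]; m=(Q[...,2]>lo)&(Q[...,2]<hi); c=Q[m]
    print(nm,m.sum(),c.min(0),c.max(0),cv2.minAreaRect(c[:,:2].astype(np.float32)))
# zoomed crops
a=cv2.resize(p[210:300,150:240],(400,400),interpolation=2); b=cv2.resize(p[105:215,240:350],(400,400),interpolation=2)
cv2.imwrite("pics/crop.png",np.hstack([a,b])[:,:,::-1])
for v in (140,150,160,165,170,180,190,195,200): print(v,[(u,W[v,u].round().astype(int).tolist()) for u in range(258,325,11)])
E
```

```text
top table z [-3.5 -0.3  3.1]
4 13 1466 [505.4 254.6   7.8] ((488.9810485839844, 250.39175415039062), (185.01962280273438, 130.44522094726562), 3.4468801021575928)
14 30 270 [483.9 249.9  21.5] ((480.8110656738281, 243.8083953857422), (88.53567504882812, 76.32491302490234), 47.451351165771484)
30 60 150 [441.4 244.1  43.9] ((441.4036865234375, 245.07118225097656), (42.88167953491211, 14.153314590454102), 7.481975555419922)
scene table z [-4.2 -1.   1.8]
4 13 696 [502.1 253.8   7.2] ((488.2845458984375, 253.5890350341797), (139.67901611328125, 167.30096435546875), 55.69808578491211)
14 30 234 [468.3 246.9  20.3] ((453.8230285644531, 247.2362060546875), (74.77108764648438, 97.64253997802734), 7.855732440948486)
30 60 125 [436.8 242.2  40.8] ((438.60003662109375, 243.35009765625), (42.05563735961914, 16.40245246887207), 3.2914514541625977)
bin 4465 [613.  -46.4  60.1] [811.8 117.9 212.1] ((722.5223999023438, 39.045867919921875), (124.64471435546875, 213.52438354492188), 73.47782897949219)
glass 912 [655.1 257.8  20. ] [765.4 353.7  95.1] ((704.263916015625, 295.5340576171875), (79.594825
[... 974 characters left out ...]
, 148]), (313, [660, 2, 147]), (324, [698, -35, 1])]
180 [(258, [643, 112, 118]), (269, [643, 89, 120]), (280, [628, 67, 190]), (291, [642, 45, 131]), (302, [643, 22, 132]), (313, [644, 0, 131]), (324, [674, -35, 1])]
190 [(258, [634, 113, 56]), (269, [628, 89, 92]), (280, [626, 66, 107]), (291, [624, 44, 118]), (302, [625, 21, 118]), (313, [650, -10, 1]), (324, [650, -36, 2])]
195 [(258, [629, 114, 27]), (269, [630, 89, 28]), (280, [622, 65, 72]), (291, [618, 43, 94]), (302, [616, 20, 110]), (313, [638, -11, 2]), (324, [639, -36, 2])]
200 [(258, [623, 114, 0]), (269, [623, 89, -1]), (280, [624, 64, -1]), (291, [620, 40, 29]), (302, [615, 18, 62]), (313, [626, -11, 1]), (324, [627, -36, 1])]
```

View pics/crop.png

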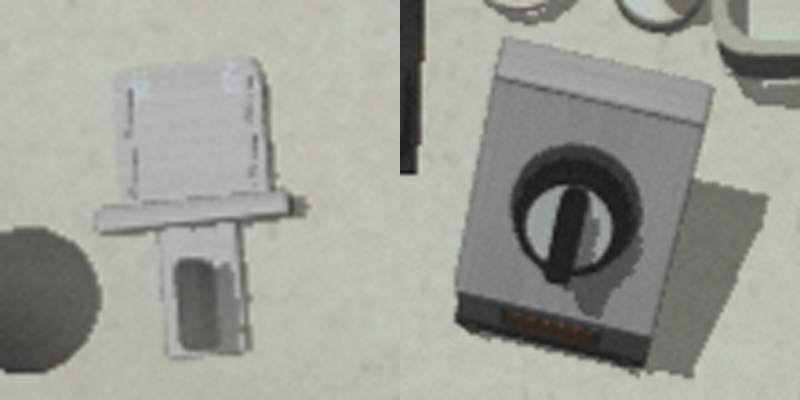

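The crop shows the tray turned slightly, with its lip running from (97,220) to (290,205). The bin's front edge runs from (458,315) to (648,368), and its bar lies along its x axis. Next I'll fit planes and lines.

```bash
cat > fit.py <<'E'
from h import *
np.set_printoptions(suppress=True,precision=2)
def binfit(n,verbose=1):
    p,W,d=load(n); Q=W.reshape(-1,3)
    m=(Q[:,0]>600)&(Q[:,0]<800)&(Q[:,1]>-30)&(Q[:,1]<135)&(Q[:,2]>40)&(Q[:,2]<225); Q=Q[m]
    rng=np.random.default_rng(0)
    def plane(P,test,tol=3):
        best=None;bc=0
        for _ in range(1500):
            a=P[rng.choice(len(P),3,False)]; nn=np.cross(a[1]-a[0],a[2]-a[0]); l=np.linalg.norm(nn)
            if l<200: continue
            nn/=l
            if nn@[-1,0,1]<0: nn=-nn
            if not test(nn): continue
            i=abs((P-a[0])@nn)<tol
            if i.sum()>bc: bc=i.sum();best=i
        c=P[best].mean(0); nn=np.linalg.svd(P[best]-c)[2][2]; nn*=np.sign(nn@[-1,0,1]); return nn,c,best
    for nm,t in [("slope",lambda v:0.7<v[2]<0.92 and v[0]<0),("front",lambda v:abs(v[2])<.06 and v[0]<-.8),("side",lambda v:abs(v[2])<.06 and abs(v[1])>.8)]:
        nn,c,b=plane(Q,t); yaw=np.arctan2(-nn[1],-nn[0]) if nm!="side" else np.arctan2(-nn[0],nn[1])
        print(n,nm,nn,c,b.sum(),"yaw",yaw,"tilt",np.degrees(np.arccos(nn[2])))
        if nm=="slope":
            ex=np.array([-nn[0],-nn[1],0]);ex/=np.linalg.norm(ex);ey=np.array([-ex[1],ex[0],0])
            S=Q[b]; yy=S@ey; xx=S@ex
            # side edges per x-slab
            e=[(np.percentile(yy[(xx>k)&(xx<k+12)],[1,99])) for k in range(int(xx.min())+5,int(xx.max())-15,12)]
            e=np.array(e); print("edges",np.median(e,0),"mid",np.median(e,0).mean(),"x range",np.percentile(xx,[.5,99.5]), "z", np.percentile(S[:,2],[.5,99.5]))
            # plane: passes (x=-65,z=110), z=110+tan35*(x+65): x position of bin origin
            k=np.median(S[:,2]-np.tan(np.radians(35))*xx); print("origin along ex from slope", (110-k)/np.tan(np.radians(35))+65)
        if nm=="front": print("front dist along -n:", -(c@nn), "origin", -(c@nn)+65)
def trayfit(n,box):
    p,W,d=load(n); x0,y0,x1,y1=box; Q=W[y0:y1,x0:x1].reshape(-1,3)
    F=Q[(Q[:,2]>36)&(Q[:,2]<60)]; print(n,"fin top",cv2.minAreaRect(F[:,:2].astype(np.float32)),F[:,2].mean())
    L=Q[(Q[:,2]>17)&(Q[:,2]<27)&(Q[:,0]>462)&(Q[:,0]<510)]; 
    print("lip",cv2.minAreaRect(L[:,:2].astype(np.float32)),cv2.fitLine(L[:,:2].astype(np.float32),cv2.DIST_HUBER,0,.01,.01).ravel(),len(L))
    P=Q[(Q[:,2]>5)&(Q[:,2]<12)&(Q[:,0]>498)&(Q[:,0]<570)]; print("plate",cv2.minAreaRect(P[:,:2].astype(np.float32)))
if __name__=="__main__":
    for n in("top","scene"): binfit(n)
    trayfit("top",(165,215,225,300)); trayfit("scene",(190,205,255,255))
E
python3 fit.py
```

```text
top slope [-0.56  0.12  0.82] [681.    50.76 152.13] 2569 yaw -0.2089082895998699 tilt 35.15442299588159
edges [134.5  247.76] mid 191.12858833773674 x range [597.17 708.65] z [109.43 188.13]
origin along ex from slope 660.605527627961
top front [-0.98  0.2   0.02] [623.84  63.23  87.53] 409 yaw -0.20448841957526862 tilt 88.64074362416822
front dist along -n: 595.7539450062787 origin 660.7539450062787
top side [-0.56 -0.83 -0.  ] [670.36  34.8  167.58] 286 yaw 2.549385746317604 tilt 90.05035920398012
scene slope [-0.56  0.12  0.82] [674.16  42.37 149.7 ] 1490 yaw -0.20551725432929663 tilt 35.00049070011308
edges [131.54 244.79] mid 188.16446239020883 x range [594.61 707.31] z [108.22 187.22]
origin along ex from slope 659.7462346475087
scene front [-0.98  0.18  0.05] [620.98  56.88  88.77] 530 yaw -0.18494820231361225 tilt 86.9152111698519
front dist along -n: 594.280571488922 origin 659.280571488922
scene side [-0.2  -0.98  0.  ] [677.22  -6.15 103.82] 1500 yaw 2.9375387299905844 tilt 89.8017223439808
top fin top ((441.43682861328125, 245.18211364746094), (42.81150817871094, 14.091948509216309), 7.921114921569824) 44.559955968049096
lip ((487.208251953125, 251.35630798339844), (12.136612892150879, 96.12255096435547), 7.927170276641846) [  0.13  -0.99 487.21 250.8 ] 242
plate ((533.363037109375, 255.09022521972656), (114.80152893066406, 70.32027435302734), 89.99957275390625)
scene fin top ((438.2912292480469, 243.61996459960938), (41.382747650146484, 15.037693977355957), 5.17677640914917) 43.01551965974974
lip ((483.4313049316406, 251.32138061523438), (14.993579864501953, 97.64253997802734), 7.855732440948486) [  0.15  -0.99 483.61 250.63] 132
plate ((528.514404296875, 258.41534423828125), (64.99258422851562, 78.61659240722656), 7.140126705169678)
```

Request:
step_arm:
  moves:
    - {"az": -0.095, "ty": -1}
    - {"az": -0.095, "ty": -1}
    - {"az": -0.096, "ty": -1}
    - {"ty": -1}
    - {"ty": -1}
  gripper: 1

```text
schema error: expected keys tx, ty, tz, ax, ay, az
```

```bash
cat > plan.py <<'E'
import sys, numpy as np
from rig import r
from scipy.spatial.transform import Rotation as R
np.set_printoptions(suppress=True,precision=3)
def plan(pos,rot=None):
    s=r.sense(); A=R.from_euler("xyz",s["tcp_rot"])
    print("t",round(s["clock"],2),"pos",s["eef_pos"],"rot",s["tcp_rot"],"F",s["contact_force"],"open",s["opening"],"grip",s["grasp_force"])
    if rot is not None:
        print("turn first, units total:",(A.inv()*rot).as_rotvec()/(np.pi/2)); 
        print("shift before turn:",A.inv().apply(np.array(pos)-s["eef_pos"])/25); A=rot
    print("shift units total:",A.inv().apply(np.array(pos)-s["eef_pos"])/25)
def down(yaw): return R.from_euler("xyz",[np.pi,0,np.pi+yaw])
O=np.array([684.8,49.8,0]); B=R.from_euler("z",-0.2055)
def binp(x,y,z): return O+B.apply([x,y,z])
E
python3 -c "
from plan import *
plan([440.5,244.8,140],down(.137))"
```

```text
t 0.1 pos [192.186 594.277 227.643] rot [-3.14  -0.     2.829] F [0.435 0.125 0.192] open 1.0005364029904535 grip 0.0
turn first, units total: [-0.001 -0.    -0.286]
shift before turn: [-13.752 -10.24    3.518]
shift units total: [ -7.93  -15.205   3.506]
```

Request:
step_arm:
  moves:
    - {"tx": 0, "ty": -1, "tz": 0, "ax": 0, "ay": 0, "az": -0.095}
    - {"tx": 0, "ty": -1, "tz": 0, "ax": 0, "ay": 0, "az": -0.095}
    - {"tx": 0, "ty": -1, "tz": 0, "ax": 0, "ay": 0, "az": -0.096}
    - {"tx": 0, "ty": -1, "tz": 0, "ax": 0, "ay": 0, "az": 0}
    - {"tx": 0, "ty": -1, "tz": 0, "ax": 0, "ay": 0, "az": 0}
  gripper: 1

```text
clock: 0.72
eef_pos: [186.9, 470.6, 228.0]
tcp_rot: [-3.141, -0.0, -3.005]
contact_force: [-0.3, 0.4, -0.4]
opening: 0.999
grasp_force: 0.0
```

Request:
step_arm:
  moves:
    - {"tx": -0.5, "ty": -1, "tz": 0, "ax": 0, "ay": 0, "az": 0}
    - {"tx": -0.8, "ty": -1, "tz": 0, "ax": 0, "ay": 0, "az": 0}
    - {"tx": -0.8, "ty": -1, "tz": 0, "ax": 0, "ay": 0, "az": 0}
    - {"tx": -0.8, "ty": -1, "tz": 0, "ax": 0, "ay": 0, "az": 0}
    - {"tx": -0.8, "ty": -1, "tz": 0, "ax": 0, "ay": 0, "az": 0}

```text
clock: 1.35
eef_pos: [296.2, 359.5, 228.1]
tcp_rot: [-3.141, -0.0, -3.005]
contact_force: [0.2, 1.0, -0.1]
opening: 1.0
grasp_force: 0.0
```

```bash
python3 -c "
from plan import *
plan([440.5,244.8,140],down(.137))"
```

```text
t 1.35 pos [296.173 359.496 228.113] rot [-3.141 -0.    -3.005] F [ 0.152  0.991 -0.08 ] open 1.0001608571025888 grip 0.0
turn first, units total: [-0. -0. -0.]
shift before turn: [-5.096 -5.33   3.525]
shift units total: [-5.092 -5.333  3.525]
```

Request:
step_arm:
  moves:
    - {"tx": -0.9, "ty": -0.95, "tz": 0.5, "ax": 0, "ay": 0, "az": 0}
    - {"tx": -0.9, "ty": -0.95, "tz": 0.5, "ax": 0, "ay": 0, "az": 0}
    - {"tx": -0.9, "ty": -0.95, "tz": 0.5, "ax": 0, "ay": 0, "az": 0}
    - {"tx": -0.9, "ty": -0.95, "tz": 0.5, "ax": 0, "ay": 0, "az": 0}
    - {"tx": -0.9, "ty": -0.95, "tz": 0.5, "ax": 0, "ay": 0, "az": 0}

```text
clock: 1.98
eef_pos: [423.9, 257.2, 165.2]
tcp_rot: [-3.141, -0.0, -3.005]
contact_force: [0.2, 0.6, -0.4]
opening: 1.002
grasp_force: 0.0
```

Request:
step_arm:
  moves:
    - {"tx": -0.59, "ty": -0.58, "tz": 0.5, "ax": 0, "ay": 0, "az": 0}
    - {"tx": 0, "ty": 0, "tz": 0.5, "ax": 0, "ay": 0, "az": 0}
    - {"tx": 0, "ty": 0, "tz": 0, "ax": 0, "ay": 0, "az": 0}

```text
clock: 2.35
eef_pos: [438.6, 245.5, 139.7]
tcp_rot: [-3.141, -0.003, -3.005]
contact_force: [-0.7, -0.7, 0.2]
opening: 0.999
grasp_force: 0.0
```

```bash
python3 -c "
from plan import *
plan([440.5,244.8,40],down(.137))
from rig import eyes; import cv2
i=eyes.camera_info('wrist');p,d=eyes.grab_frame('wrist')
np.savez('w1.npz',p=p,d=d,**i); cv2.imwrite('pics/w1.png',p[:,:,::-1]); print(i)"
```

```text
t 2.35 pos [438.606 245.469 139.679] rot [-3.141 -0.003 -3.005] F [-0.726 -0.683  0.193] open 0.9985438789126235 grip 0.0
turn first, units total: [-0.    -0.002 -0.001]
shift before turn: [-0.082 -0.034  3.987]
shift units total: [-0.071 -0.037  3.987]
{'intrinsics': array([[325.192,   0.   , 275.838],
       [  0.   , 325.192, 204.039],
       [  0.   ,   0.   ,   1.   ]]), 'cam_to_world': array([[ -0.136,  -0.949,  -0.283, 367.198],
       [  0.991,  -0.131,  -0.038, 236.462],
       [ -0.001,  -0.286,   0.958, 285.126],
       [  0.   ,   0.   ,   0.   ,   1.   ]])}
```

View pics/w1.png

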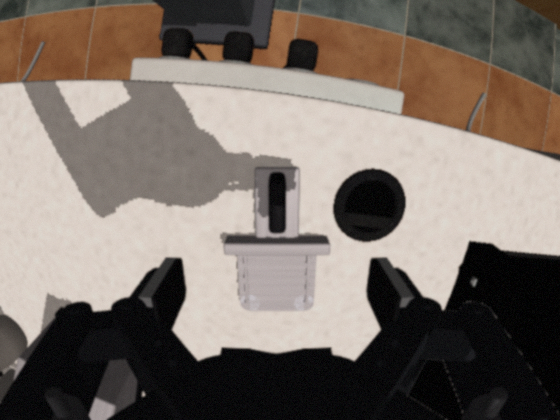

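The wrist view shows the fin at (277,203), midway between the fingers. The timer and the other bystanders are out of the way. I'll go down and grip.

Request:
step_arm:
  moves:
    - {"tx": -0.07, "ty": 0.02, "tz": 1, "ax": 0, "ay": 0, "az": 0}
    - {"tx": 0, "ty": 0, "tz": 1, "ax": 0, "ay": 0, "az": 0}
    - {"tx": 0, "ty": 0, "tz": 1, "ax": 0, "ay": 0, "az": 0}
    - {"tx": 0, "ty": 0, "tz": 0.5, "ax": 0, "ay": 0, "az": 0}
    - {"tx": 0, "ty": 0, "tz": 0.45, "ax": 0, "ay": 0, "az": 0}

```text
clock: 3.02
eef_pos: [441.6, 247.0, 42.1]
tcp_rot: [3.141, 0.001, -3.005]
contact_force: [-0.5, -0.1, 0.2]
opening: 1.0
grasp_force: 0.0
```

Request:
step_arm:
  moves:
    - {"tx": 0, "ty": 0, "tz": 0, "ax": 0, "ay": 0, "az": 0}
    - {"tx": 0, "ty": 0, "tz": 0, "ax": 0, "ay": 0, "az": 0}
    - {"tx": 0, "ty": 0, "tz": 0, "ax": 0, "ay": 0, "az": 0}
    - {"tx": 0, "ty": 0, "tz": 0, "ax": 0, "ay": 0, "az": 0}
    - {"tx": 0, "ty": 0, "tz": 0, "ax": 0, "ay": 0, "az": 0}
  gripper: 0
  newtons: 40

```text
clock: 3.65
eef_pos: [441.8, 246.5, 42.5]
tcp_rot: [3.141, 0.001, -3.005]
contact_force: [-0.5, -0.6, 4.7]
opening: 0.118
grasp_force: 39.0
```

Request:
step_arm:
  moves:
    - {"tx": 0, "ty": 0, "tz": 0, "ax": 0, "ay": 0, "az": 0}
    - {"tx": 0, "ty": 0, "tz": 0, "ax": 0, "ay": 0, "az": 0}
    - {"tx": 0, "ty": 0, "tz": 0, "ax": 0, "ay": 0, "az": 0}

```text
clock: 4.03
eef_pos: [441.8, 246.6, 42.5]
tcp_rot: [3.141, 0.001, -3.005]
contact_force: [0.6, -0.6, 6.1]
opening: 0.12
grasp_force: 39.2
```

```bash
python3 -c "
from plan import *
plan(binp(-155-52,0,42),down(-.2055))"
```

```text
t 4.03 pos [441.831 246.585  42.497] rot [ 3.141  0.001 -3.005] F [ 0.581 -0.636  6.074] open 0.1204029124599983 grip 39.223458766937256
turn first, units total: [0.    0.    0.218]
shift before turn: [-0.757 -6.344  0.019]
shift units total: [-2.84  -5.723  0.02 ]
```

Request:
step_arm:
  moves:
    - {"tx": 0, "ty": 0, "tz": -0.14, "ax": 0, "ay": 0, "az": 0}
    - {"tx": 0, "ty": 0, "tz": 0, "ax": 0, "ay": 0, "az": 0.073}
    - {"tx": 0, "ty": 0, "tz": 0, "ax": 0, "ay": 0, "az": 0.073}
    - {"tx": 0, "ty": 0, "tz": 0, "ax": 0, "ay": 0, "az": 0.072}
    - {"tx": -0.4, "ty": -0.8, "tz": 0, "ax": 0, "ay": 0, "az": 0}

```text
clock: 4.65
eef_pos: [447.1, 225.5, 45.6]
tcp_rot: [3.141, 0.0, 2.936]
contact_force: [0.4, -0.1, -2.3]
opening: 0.11
grasp_force: 39.1
```

Request:
step_arm:
  moves:
    - {"tx": -0.4, "ty": -0.8, "tz": 0, "ax": 0, "ay": 0, "az": 0}
    - {"tx": -0.4, "ty": -0.8, "tz": 0, "ax": 0, "ay": 0, "az": 0}
    - {"tx": -0.4, "ty": -0.8, "tz": 0, "ax": 0, "ay": 0, "az": 0}
    - {"tx": -0.4, "ty": -0.8, "tz": 0, "ax": 0, "ay": 0, "az": 0}
    - {"tx": -0.4, "ty": -0.8, "tz": 0, "ax": 0, "ay": 0, "az": 0}

```text
clock: 5.28
eef_pos: [475.6, 116.0, 45.5]
tcp_rot: [-3.141, -0.0, 2.936]
contact_force: [-0.2, 0.8, -2.3]
opening: 0.114
grasp_force: 39.2
```

Request:
step_arm:
  moves:
    - {"tx": -0.4, "ty": -0.8, "tz": 0, "ax": 0, "ay": 0, "az": 0}
    - {"tx": 0, "ty": 0, "tz": 0, "ax": 0, "ay": 0, "az": 0}

```text
clock: 5.52
eef_pos: [481.5, 94.1, 45.5]
tcp_rot: [-3.141, -0.0, 2.934]
contact_force: [0.7, 0.2, -1.6]
opening: 0.111
grasp_force: 39.0
```

```bash
cat > look.py <<'E'
from plan import *
from h import load
from rig import eyes; import cv2
plan(binp(-155-52,0,42),down(-.2055))
for n in ("top","scene"):
    p,d=eyes.grab_frame(n); np.savez(n+".npz",p=p,d=d,**eyes.camera_info(n))
    cv2.imwrite(f"pics/{n}_now.png",p[:,:,::-1])
    p,W,d=load(n); Q=B.inv().apply(W.reshape(-1,3)-O)
    P=Q[(Q[:,2]>4)&(Q[:,2]<16)&(abs(Q[:,1])<60)&(Q[:,0]>-152)&(Q[:,0]<-70)]
    if len(P)>20: print(n,"plate in bin frame",cv2.minAreaRect(P[:,:2].astype(np.float32)),P[:,2].mean())
    L=Q[(Q[:,2]>18)&(Q[:,2]<29)&(abs(Q[:,1])<60)&(Q[:,0]>-185)&(Q[:,0]<-64)]
    if len(L)>20: print(n,"lip",cv2.minAreaRect(L[:,:2].astype(np.float32)),np.percentile(L[:,1],[1,99]),L[:,2].mean())
    if n=="top": cv2.imwrite("pics/c_now.png",cv2.resize(p[110:290,200:380],(600,600),interpolation=2)[:,:,::-1])
E
python3 look.py
```

```text
t 5.53 pos [481.494  94.134  45.499] rot [-3.141 -0.     2.934] F [ 0.743  0.218 -1.597] open 0.11101460967874133 grip 39.00255024433136
turn first, units total: [-0.    -0.    -0.002]
shift before turn: [-0.043 -0.076  0.14 ]
shift units total: [-0.043 -0.077  0.14 ]
top plate in bin frame ((-83.58124542236328, 1.5889968872070312), (32.9786491394043, 112.19386291503906), 15.64405345916748) 8.056148960382577
top lip ((-65.65985107421875, 1.5558090209960938), (3.384641408920288, 105.82225036621094), 0.08970216661691666) [-50.582  53.604] 24.029890913453436
scene plate in bin frame ((-120.35139465332031, 0.5703773498535156), (79.02263641357422, 62.72294235229492), 89.24452209472656) 7.934152326316854
scene lip ((-118.60457611083984, 0.8767967224121094), (118.12177276611328, 109.14933013916016), 89.97390747070312) [-56.845  55.715] 23.12959105595773
```

View pics/c_now.png

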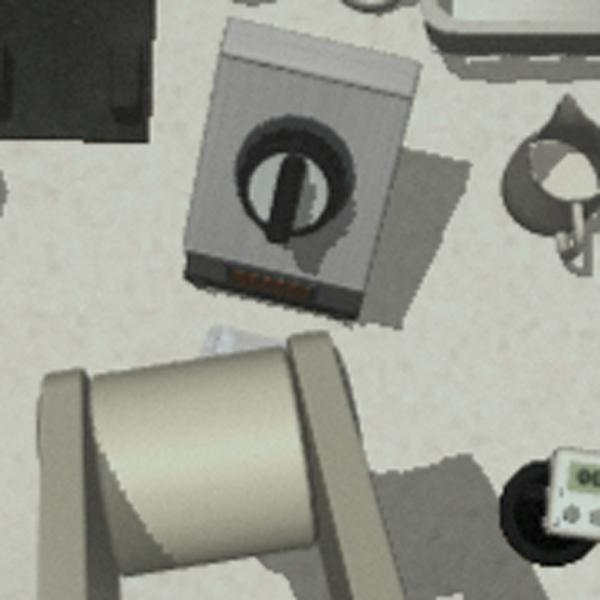

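The top view shows the plate's far edge at (245,340), just in front of the bin, and the arm hides the rest. I'll correct y by 1.9 mm, lower 2 mm and start inserting.

Request:
step_arm:
  moves:
    - {"tx": 0, "ty": -0.075, "tz": 0.08, "ax": 0, "ay": 0, "az": -0.002}
    - {"tx": -0.4, "ty": 0, "tz": 0, "ax": 0, "ay": 0, "az": 0}
    - {"tx": -0.4, "ty": 0, "tz": 0, "ax": 0, "ay": 0, "az": 0}
    - {"tx": -0.4, "ty": 0, "tz": 0, "ax": 0, "ay": 0, "az": 0}
    - {"tx": 0, "ty": 0, "tz": 0, "ax": 0, "ay": 0, "az": 0}

```text
clock: 6.25
eef_pos: [511.8, 87.2, 43.6]
tcp_rot: [3.141, 0.001, 2.938]
contact_force: [-0.1, -0.2, -1.7]
opening: 0.112
grasp_force: 39.5
```

```bash
python3 - <<'E'
from plan import *
import cv2
plan(binp(-117,0,43.5),down(-.2055))
from rig import eyes
p,d=eyes.grab_frame('wrist'); cv2.imwrite('pics/w2.png',p[:,:,::-1])
p,d=eyes.grab_frame('scene'); cv2.imwrite('pics/s2.png',cv2.resize(p[160:290,190:390],(780,507),interpolation=2)[:,:,::-1])
E
```

```text
t 6.25 pos [511.786  87.168  43.609] rot [3.141 0.001 2.938] F [-0.126 -0.188 -1.737] open 0.1119362719967176 grip 39.50121223926544
turn first, units total: [0.    0.001 0.001]
shift before turn: [-2.4   -0.057  0.007]
shift units total: [-2.4   -0.051  0.004]
```

View pics/w2.png

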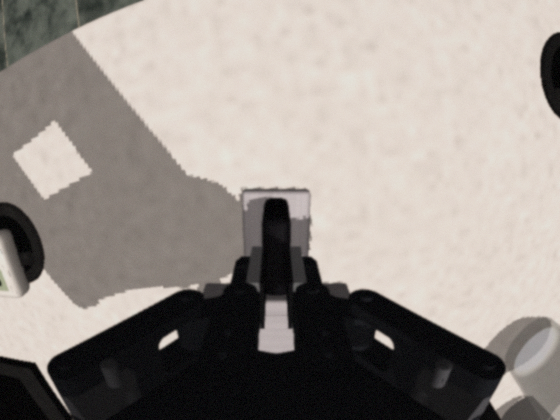

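The fin is held straight at (277,240). By reckoning the plate tip is already about 10 mm inside, with no contact force. I'll keep going.

Request:
step_arm:
  moves:
    - {"tx": -0.4, "ty": -0.03, "tz": 0, "ax": 0, "ay": 0, "az": 0}
    - {"tx": -0.4, "ty": 0, "tz": 0, "ax": 0, "ay": 0, "az": 0}
    - {"tx": -0.4, "ty": 0, "tz": 0, "ax": 0, "ay": 0, "az": 0}
    - {"tx": -0.4, "ty": 0, "tz": 0, "ax": 0, "ay": 0, "az": 0}
    - {"tx": -0.4, "ty": 0, "tz": 0, "ax": 0, "ay": 0, "az": 0}

```text
clock: 6.98
eef_pos: [559.9, 76.2, 43.5]
tcp_rot: [3.142, 0.0, 2.939]
contact_force: [-0.0, -0.2, -2.1]
opening: 0.11
grasp_force: 39.8
```

```bash
python3 - <<'E'
from plan import *
plan(binp(-117,0,43.5),down(-.2055))
E
```

```text
t 6.97 pos [559.95   76.239  43.492] rot [3.142 0.    2.939] F [-0.013 -0.186 -2.131] open 0.11035066700897699 grip 39.845802783966064
turn first, units total: [0.    0.    0.002]
shift before turn: [-0.425 -0.017 -0.   ]
shift units total: [-0.425 -0.016 -0.   ]
```

Request:
step_arm:
  moves:
    - {"tx": -0.2, "ty": 0, "tz": 0, "ax": 0, "ay": 0, "az": 0}
    - {"tx": -0.16, "ty": 0, "tz": 0, "ax": 0, "ay": 0, "az": 0}
    - {"tx": 0, "ty": 0, "tz": 0, "ax": 0, "ay": 0, "az": 0}

```text
clock: 7.35
eef_pos: [568.3, 74.6, 43.5]
tcp_rot: [3.141, 0.0, 2.939]
contact_force: [0.5, -0.1, -2.3]
opening: 0.111
grasp_force: 39.6
```

Request:
step_arm:
  moves:
    - {"tx": -0.06, "ty": 0, "tz": 0, "ax": 0, "ay": 0, "az": 0}
    - {"tx": 0, "ty": 0, "tz": 0, "ax": 0, "ay": 0, "az": 0}

```text
clock: 7.6
eef_pos: [569.4, 74.3, 43.5]
tcp_rot: [-3.142, -0.0, 2.939]
contact_force: [-0.4, 0.3, -1.5]
opening: 0.114
grasp_force: 39.8
```

Request:
step_arm:
  moves:
    - {"tx": -0.06, "ty": 0, "tz": 0, "ax": 0, "ay": 0, "az": 0}
    - {"tx": 0, "ty": 0, "tz": 0, "ax": 0, "ay": 0, "az": 0}

```text
clock: 7.85
eef_pos: [571.1, 74.0, 43.6]
tcp_rot: [3.142, 0.0, 2.939]
contact_force: [1.1, 0.4, -1.3]
opening: 0.113
grasp_force: 39.7
```

Request:
step_arm:
  moves:
    - {"tx": -0.06, "ty": 0, "tz": 0.03, "ax": 0, "ay": 0, "az": 0}
    - {"tx": 0, "ty": 0, "tz": 0, "ax": 0, "ay": 0, "az": 0}

```text
clock: 8.1
eef_pos: [571.2, 73.8, 42.6]
tcp_rot: [-3.141, -0.003, 2.939]
contact_force: [-5.6, 1.9, 2.8]
opening: 0.11
grasp_force: 43.2
```

Request:
step_arm:
  moves:
    - {"tx": -0.06, "ty": 0, "tz": 0, "ax": 0, "ay": 0, "az": 0}
    - {"tx": 0, "ty": 0, "tz": 0, "ax": 0, "ay": 0, "az": 0}

```text
clock: 8.35
eef_pos: [571.3, 73.8, 42.5]
tcp_rot: [-3.141, -0.005, 2.938]
contact_force: [-10.1, 4.0, 7.7]
opening: 0.113
grasp_force: 45.6
```

```bash
python3 - <<'E'
from plan import *
plan(binp(-117,0,43.5),down(-.2055))
E
```

```text
t 8.35 pos [571.323  73.755  42.545] rot [-3.141 -0.005  2.938] F [-10.11    3.975   7.666] open 0.1125653336234998 grip 45.619842410087585
turn first, units total: [-0.    -0.003  0.001]
shift before turn: [ 0.041 -0.012 -0.038]
shift units total: [ 0.041 -0.012 -0.038]
```

Contact is at 10 N and the pose matches home. I'll release and back out up and away.

Request:
step_arm:
  moves:
    - {"tx": 0, "ty": 0, "tz": 0, "ax": 0, "ay": 0, "az": 0}
    - {"tx": 0, "ty": 0, "tz": 0, "ax": 0, "ay": 0, "az": 0}
    - {"tx": 0, "ty": 0, "tz": 0, "ax": 0, "ay": 0, "az": 0}
    - {"tx": 0, "ty": 0, "tz": 0, "ax": 0, "ay": 0, "az": 0}
    - {"tx": 0, "ty": 0, "tz": 0, "ax": 0, "ay": 0, "az": 0}
  gripper: 0.6

```text
clock: 8.98
eef_pos: [574.0, 73.4, 42.8]
tcp_rot: [3.142, 0.0, 2.939]
contact_force: [1.2, -0.5, -0.1]
opening: 0.601
grasp_force: 0.0
```

Request:
step_arm:
  moves:
    - {"tx": 0.1, "ty": 0, "tz": -0.5, "ax": 0, "ay": 0, "az": 0}
    - {"tx": 0.5, "ty": 0, "tz": -1, "ax": 0, "ay": 0, "az": 0}
    - {"tx": 1, "ty": 0, "tz": -1, "ax": 0, "ay": 0, "az": 0}
    - {"tx": 1, "ty": 0, "tz": -1, "ax": 0, "ay": 0, "az": 0}
    - {"tx": 1, "ty": 0, "tz": -1, "ax": 0, "ay": 0, "az": 0}

```text
clock: 9.6
eef_pos: [484.9, 91.7, 156.8]
tcp_rot: [3.141, 0.001, 2.939]
contact_force: [-0.3, 0.2, -0.3]
opening: 0.601
grasp_force: 0.0
```

Request:
step_arm:
  moves:
    - {"tx": 1, "ty": 0, "tz": -1, "ax": 0, "ay": 0, "az": 0}
    - {"tx": 1, "ty": 0, "tz": -1, "ax": 0, "ay": 0, "az": 0}
    - {"tx": 1, "ty": 0, "tz": -1, "ax": 0, "ay": 0, "az": 0}
    - {"tx": 1, "ty": 0, "tz": -1, "ax": 0, "ay": 0, "az": 0}
    - {"tx": 0, "ty": 0, "tz": 0, "ax": 0, "ay": 0, "az": 0}

```text
clock: 10.22
eef_pos: [387.6, 112.1, 257.5]
tcp_rot: [3.14, 0.004, 2.94]
contact_force: [2.0, 0.1, -0.6]
opening: 0.599
grasp_force: 0.0
```

```bash
sed -i 's/L=Q\[.*/L=Q[(Q[:,2]>17)\&(Q[:,2]<26)\&(abs(Q[:,1])<60)\&(Q[:,0]>-88)\&(Q[:,0]<-66)]/' look.py; cat >> look.py <<'E'
    F=Q[(Q[:,2]>38)&(Q[:,2]<52)&(abs(Q[:,1])<25)&(Q[:,0]>-150)&(Q[:,0]<-85)]
    if len(F)>10: print("fin",cv2.minAreaRect(F[:,:2].astype(np.float32)))
    # bar on cap: z within bar, along pull axis
    a=np.array([-np.sin(np.radians(35)),0,np.cos(np.radians(35))]); t=np.array([np.cos(np.radians(35)),0,np.sin(np.radians(35))])
    G=Q-[-39,0,190]; h=G@a; k=(h>-12)&(h<25)&(abs(G[:,1])<15)&(abs(G@t)<40)
    S=np.stack([(G@t)[k],G[k][:,1]],1).astype(np.float32); print("bar",len(S),cv2.minAreaRect(S[h[k]>3]),np.percentile(h[k],[50,90,98]))
E
python3 look.py
```

```text
t 10.22 pos [387.577 112.108 257.476] rot [3.14  0.004 2.94 ] F [ 1.976  0.054 -0.608] open 0.5986096201125933 grip 0.0
turn first, units total: [0.001 0.002 0.002]
shift before turn: [-3.836 -0.045  8.633]
shift units total: [-3.867 -0.014  8.619]
top plate in bin frame ((-111.9847412109375, -2.6359939575195312), (73.32211303710938, 114.50933837890625), 0.4080118238925934) 7.733543293663827
top lip ((-71.35147857666016, 1.7087898254394531), (99.4194107055664, 10.66283130645752), 89.9875717163086) [-46.928  47.371] 21.696204792828958
fin ((-116.13006591796875, -0.12459135055541992), (13.845074653625488, 43.741912841796875), 89.8941879272461)
bar 194 ((1.8397445678710938, 0.18813800811767578), (13.895281791687012, 44.20106887817383), 89.70057678222656) [ 9.577 11.926 12.629]
scene plate in bin frame ((-109.37129211425781, -4.194438934326172), (70.40857696533203, 95.56135559082031), 4.762740612030029) 8.31538245658206
scene lip ((-73.02141571044922, 1.5330657958984375), (116.8123779296875, 14.008435249328613), 89.76052856445312) [-52.435  52.925] 21.30540386614025
fin ((-119.20498657226562, -0.8163156509399414), (43.75613021850586, 14.670748710632324), 3.7434818744659424)
bar 211 ((-1.5583782196044922, -0.5863885879516602), (44.582828521728516, 16.601791381835938), 6.770606994628906) [ 6.198 12.35  13.615]
```

View pics/c_now.png

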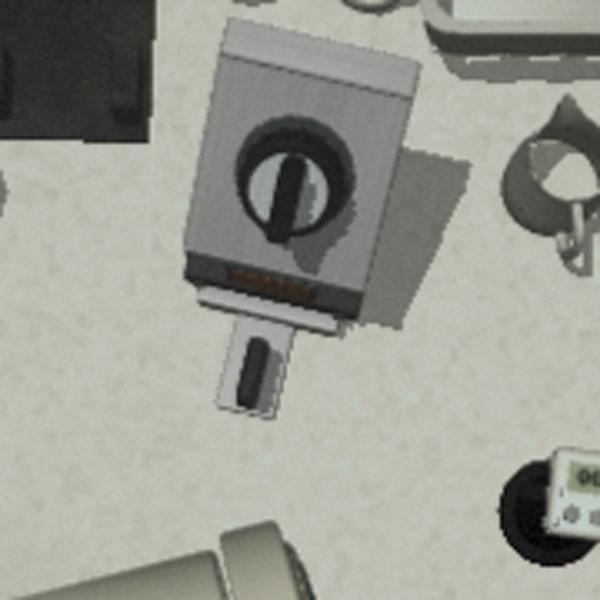

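The tray is home: its lip lies along the front from (200,295) to (340,328), and the fin is straight. The bar is at its nominal spot, so next I'll tilt the tool to the neck axis.

```bash
cat >> plan.py <<'E'
CAP=B*R.from_euler("xyz",[np.pi,0,np.pi])*R.from_rotvec([0,np.radians(-35),0])
a=np.array([-np.sin(np.radians(35)),0,np.cos(np.radians(35))])
def cap(h): return O+B.apply(np.array([-39,0,190])+a*h)
E
python3 -c "
from plan import *
print(B.inv().apply(CAP.as_matrix().T)); plan(cap(90),CAP)"
```

```text
[[-0.819  0.    -0.574]
 [ 0.     1.     0.   ]
 [ 0.574  0.    -0.819]]
t 10.32 pos [388.115 111.72  255.64 ] rot [3.141 0.002 2.939] F [-0.623 -0.331 -0.338] open 0.5996598656369525 grip 0.0
turn first, units total: [ 0.001 -0.388  0.002]
shift before turn: [-8.499 -0.03  -0.31 ]
shift units total: [-7.147 -0.003  4.61 ]
```

Request:
step_arm:
  moves:
    - {"tx": 0, "ty": 0, "tz": 0, "ax": 0, "ay": -0.097, "az": 0}
    - {"tx": 0, "ty": 0, "tz": 0, "ax": 0, "ay": -0.097, "az": 0}
    - {"tx": 0, "ty": 0, "tz": 0, "ax": 0, "ay": -0.097, "az": 0}
    - {"tx": 0, "ty": 0, "tz": 0, "ax": 0, "ay": -0.097, "az": 0}
    - {"tx": 0, "ty": 0, "tz": 0, "ax": 0, "ay": 0, "az": 0}

```text
clock: 10.95
eef_pos: [386.0, 110.5, 253.0]
tcp_rot: [-3.133, 0.584, 2.944]
contact_force: [0.5, 0.5, -0.0]
opening: 0.596
grasp_force: 0.0
```

```bash
python3 -c "
from plan import *
plan(cap(90),CAP)"
```

```text
t 10.95 pos [386.047 110.522 253.038] rot [-3.133  0.584  2.944] F [ 0.455  0.515 -0.046] open 0.5959752973318462 grip 0.0
turn first, units total: [-0.003 -0.017  0.004]
shift before turn: [-7.387  0.03   4.366]
shift units total: [-7.265  0.061  4.565]
```

Request:
step_arm:
  moves:
    - {"tx": -0.9, "ty": 0, "tz": 0.57, "ax": 0, "ay": 0, "az": 0}
    - {"tx": -0.9, "ty": 0, "tz": 0.57, "ax": 0, "ay": 0, "az": 0}
    - {"tx": -0.9, "ty": 0, "tz": 0.57, "ax": 0, "ay": 0, "az": 0}
    - {"tx": -0.9, "ty": 0, "tz": 0.57, "ax": 0, "ay": 0, "az": 0}
    - {"tx": -0.9, "ty": 0, "tz": 0.57, "ax": 0, "ay": 0, "az": 0}

```text
clock: 11.58
eef_pos: [520.1, 82.3, 257.4]
tcp_rot: [-3.136, 0.583, 2.939]
contact_force: [-1.2, 0.4, 0.9]
opening: 0.595
grasp_force: 0.0
```

Request:
step_arm:
  moves:
    - {"tx": -0.9, "ty": 0, "tz": 0.57, "ax": 0, "ay": 0, "az": 0}
    - {"tx": -0.9, "ty": 0, "tz": 0.57, "ax": 0, "ay": 0, "az": 0}
    - {"tx": -0.9, "ty": 0, "tz": 0.57, "ax": 0, "ay": 0, "az": 0}
    - {"tx": 0, "ty": 0, "tz": 0, "ax": 0, "ay": 0, "az": 0}
    - {"tx": 0, "ty": 0, "tz": 0, "ax": 0, "ay": 0, "az": 0}

```text
clock: 12.2
eef_pos: [596.0, 66.1, 258.5]
tcp_rot: [-3.136, 0.584, 2.938]
contact_force: [-0.1, -0.7, -0.2]
opening: 0.6
grasp_force: 0.0
```

```bash
python3 -c "
from plan import *
plan(cap(90),CAP)"
```

```text
t 12.2 pos [595.979  66.072 258.533] rot [-3.136  0.584  2.938] F [-0.079 -0.678 -0.241] open 0.5998717897916319 grip 0.0
turn first, units total: [-0.003 -0.017  0.001]
shift before turn: [-0.103  0.087 -0.181]
shift units total: [-0.108  0.088 -0.178]
```

Request:
step_arm:
  moves:
    - {"tx": -0.1, "ty": 0.08, "tz": 0, "ax": -0.003, "ay": -0.017, "az": 0.001}
    - {"tx": 0, "ty": 0, "tz": 1, "ax": 0, "ay": 0, "az": 0}
    - {"tx": 0, "ty": 0, "tz": 0.7, "ax": 0, "ay": 0, "az": 0}
    - {"tx": 0, "ty": 0, "tz": 0.4, "ax": 0, "ay": 0, "az": 0}
    - {"tx": 0, "ty": 0, "tz": 0, "ax": 0, "ay": 0, "az": 0}

```text
clock: 12.82
eef_pos: [628.0, 62.0, 216.9]
tcp_rot: [-3.141, 0.611, 2.937]
contact_force: [-0.9, -0.3, 0.1]
opening: 0.6
grasp_force: 0.0
```

```bash
python3 -c "
from plan import *
plan(cap(10),CAP)
import cv2
from rig import eyes
p,d=eyes.grab_frame('scene'); cv2.imwrite('pics/s3.png',cv2.resize(p[150:280,250:410],(800,600),interpolation=2)[:,:,::-1])"
```

```text
t 12.82 pos [627.979  62.048 216.949] rot [-3.141  0.611  2.937] F [-0.861 -0.328  0.115] open 0.6002435617603122 grip 0.0
turn first, units total: [0. 0. 0.]
shift before turn: [-0.008 -0.016  0.922]
shift units total: [-0.008 -0.016  0.922]
```

View pics/s3.png

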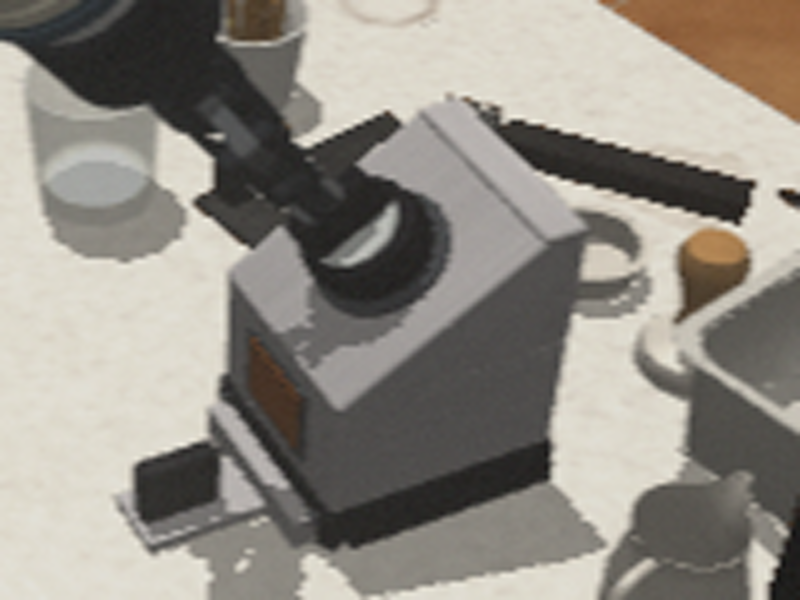

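The tool is lined up with the cap bar (gripper tip near (325,200)), and the tray lip sits at the front at (265,475). I'll go in and grip.

Request:
step_arm:
  moves:
    - {"tx": 0, "ty": 0, "tz": 0.5, "ax": 0, "ay": 0, "az": 0}
    - {"tx": 0, "ty": 0, "tz": 0.4, "ax": 0, "ay": 0, "az": 0}
    - {"tx": 0, "ty": 0, "tz": 0, "ax": 0, "ay": 0, "az": 0}
    - {"tx": 0, "ty": 0, "tz": 0, "ax": 0, "ay": 0, "az": 0}

```text
clock: 13.38
eef_pos: [640.8, 59.6, 199.2]
tcp_rot: [3.141, 0.612, 2.937]
contact_force: [-0.0, -0.2, 0.0]
opening: 0.598
grasp_force: 0.0
```

Request:
step_arm:
  moves:
    - {"tx": 0, "ty": 0, "tz": 0, "ax": 0, "ay": 0, "az": 0}
    - {"tx": 0, "ty": 0, "tz": 0, "ax": 0, "ay": 0, "az": 0}
    - {"tx": 0, "ty": 0, "tz": 0, "ax": 0, "ay": 0, "az": 0}
    - {"tx": 0, "ty": 0, "tz": 0, "ax": 0, "ay": 0, "az": 0}
    - {"tx": 0, "ty": 0, "tz": 0, "ax": 0, "ay": 0, "az": 0}
  gripper: 0
  newtons: 70

```text
clock: 14.0
eef_pos: [640.9, 59.7, 199.4]
tcp_rot: [3.141, 0.613, 2.937]
contact_force: [-0.4, 0.2, 1.0]
opening: 0.005
grasp_force: 0.0
```

Request:
step_arm:
  moves:
    - {"tx": 0, "ty": 0, "tz": -0.15, "ax": 0, "ay": 0, "az": 0}
    - {"tx": 0, "ty": 0, "tz": -0.15, "ax": 0, "ay": 0, "az": 0}

```text
clock: 14.25
eef_pos: [636.5, 60.6, 205.7]
tcp_rot: [3.141, 0.613, 2.936]
contact_force: [0.3, -0.1, 0.1]
opening: -0.001
grasp_force: 0.0
```

```bash
python3 -c "
from plan import *
plan(cap(10+24),CAP)"
```

```text
t 14.25 pos [636.474  60.567 205.692] rot [3.141 0.613 2.936] F [ 0.272 -0.083  0.077] open -0.0012341903813338601 grip 0.0
turn first, units total: [0.001 0.001 0.   ]
shift before turn: [ 0.015 -0.027 -0.605]
shift units total: [ 0.016 -0.027 -0.605]
```

```bash
python3 look.py; python3 -c "
import cv2,numpy as np
a=cv2.imread('pics/scene_now.png');b=cv2.imread('pics/top_now.png')
cv2.imwrite('pics/s4.png',np.hstack([cv2.resize(a[150:280,270:400],(400,400),interpolation=2),cv2.resize(b[100:220,230:350],(400,400),interpolation=2)]))"
```

```text
t 14.25 pos [636.474  60.567 205.692] rot [3.141 0.613 2.936] F [ 0.272 -0.083  0.077] open -0.0012341903813338601 grip 0.0
turn first, units total: [0.   0.39 0.  ]
shift before turn: [ 8.919 -0.026  1.735]
shift units total: [ 6.3   -0.027  6.548]
bar 95 ((15.236748695373535, 0.289395809173584), (13.779776573181152, 17.787700653076172), 89.44324493408203) [ 8.584 11.572 24.219]
scene plate in bin frame ((-109.7043685913086, -4.6785430908203125), (71.36282348632812, 95.81928253173828), 5.069034576416016) 8.443873837474072
scene lip ((-73.04447174072266, 0.456207275390625), (113.19559478759766, 13.77458667755127), 89.85797119140625) [-55.998  53.062] 21.365294011274
fin ((-118.81851196289062, -0.5985336303710938), (43.19676208496094, 14.617998123168945), 2.8913207054138184)
bar 208 ((-2.002195358276367, -1.0936660766601562), (14.814701080322266, 45.581336975097656), 89.34999084472656) [ 6.139 12.629 14.995]
```

View pics/s4.png

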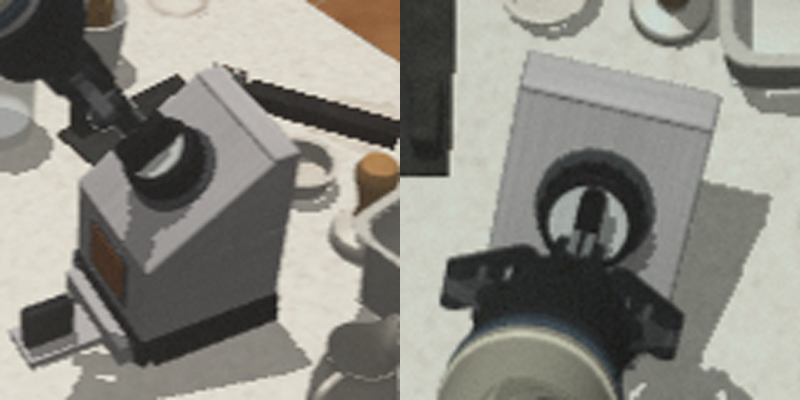

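The gripper is shut with no force. In the right-hand view the fingertips (580,240) overlap the bar (592,200). I'll check with depth where the fingers really are relative to the bar.

```bash
python3 - <<'E'
from plan import *
from h import load
import cv2
t=np.array([np.cos(np.radians(35)),0,np.sin(np.radians(35))])
for n in("top","scene"):
    p,W,d=load(n); G=B.inv().apply(W.reshape(-1,3)-O)-[-39,0,190]; h=G@a;x=G@t;y=G[:,1]
    print(n,"t-bin: count, h pct 5/50/95, y range  (|y|<14, h -15..70)")
    for k in range(-45,36,5):
        m=(x>k)&(x<k+5)&(abs(y)<14)&(h>-18)&(h<70)
        if m.sum()>3: print(k,m.sum(),np.percentile(h[m],[5,50,95]),"high y:",np.percentile(y[m&(h>3)],[2,98]) if (m&(h>3)).sum()>2 else None, "gray",p.reshape(-1,3)[m&(h>3)].mean())
E
```

```text
top t-bin: count, h pct 5/50/95, y range  (|y|<14, h -15..70)
-10 7 [-17.472 -16.492 -15.3  ] high y: None gray nan
-5 16 [-17.183 -15.67   58.083] high y: None gray 33.5
0 16 [-17.73  -15.449  57.503] high y: [-0.316  1.772] gray 33.916666666666664
5 68 [-17.026  31.435  64.778] high y: [-12.677  13.225] gray 44.7037037037037
10 109 [-16.558  41.658  67.477] high y: [-12.077  12.103] gray 64.76736111111111
15 34 [-17.026   8.534  32.665] high y: [-8.183  6.784] gray 37.95652173913044
20 51 [-16.78   -2.379  10.399] high y: [-5.186  6.281] gray 35.40350877192982
scene t-bin: count, h pct 5/50/95, y range  (|y|<14, h -15..70)
-25 24 [-15.023   1.254  12.146] high y: [-5.01   6.398] gray 70.66666666666667
-20 29 [-15.752   2.286  14.183] high y: [-7.828  5.386] gray 41.17948717948718
-15 34 [-16.596   3.705  31.209] high y: [-7.603  4.167] gray 48.407407407407405
-10 41 [-15.477   8.52   43.26 ] high y: [-13.291   3.414] gray 48.013333333333335
-5 44 [-16.673   8.068  48.699] high y: [-12.808   2.813] gray 40.93827160493827
0 39 [-15.059   7.387  46.336] high y: [-13.008   1.085] gray 40.71212121212121
5 51 [-16.027   9.986  42.648] high y: [-13.223   3.204] gray 51.020833333333336
10 44 [-16.319   4.401  66.694] high y: [-10.498   7.57 ] gray 53.971014492753625
15 29 [-15.353   0.726  12.659] high y: [-6.304  5.14 ] gray 42.84615384615385
20 11 [-17.811  -6.162  10.743] high y: [-1.312  0.902] gray 57.333333333333336<stdin>:10: RuntimeWarning: Mean of empty slice.
  ret = ret.dtype.type(ret / rcount)
```

```bash
python3 - <<'E'
from plan import *
from h import load
t=np.array([np.cos(np.radians(35)),0,np.sin(np.radians(35))])
p,W,d=load("scene"); G=B.inv().apply(W.reshape(-1,3)-O)-[-39,0,190]; h=G@a;x=G@t;y=G[:,1]
for k in range(-12,48,4):
    m=(abs(x)<14)&(h>k)&(h<k+4)&(y<25)&(y>-40)
    if m.sum(): print(k,m.sum(),"y",np.percentile(y[m],[2,25,50,75,98]))
print(r.sense()["opening"], r.sense()["contact_force"])
E
```

```text
-12 14 y [-7.241 -6.251 -5.403 -4.8   -3.771]
-8 10 y [-8.016 -6.697 -5.615 -4.998 -3.764]
-4 15 y [-8.039 -6.815 -6.038 -4.967 -4.059]
0 18 y [-7.771 -6.53  -5.461 -4.49  -3.065]
4 20 y [-7.958 -5.819 -5.083 -3.685  1.496]
8 35 y [-7.041 -3.853 -1.153  1.711  5.204]
12 14 y [-6.904 -4.07  -0.838  1.753  3.911]
20 3 y [-5.017 -4.676 -4.305 -4.014 -3.746]
24 5 y [-7.658 -6.153 -5.621 -5.121  6.754]
28 9 y [-11.151 -10.014  -7.077  -4.242  -3.517]
32 8 y [-12.472 -11.381 -10.067  -5.687   5.753]
36 14 y [-13.027 -11.659 -10.298  -6.673  -4.007]
40 7 y [-13.358 -12.304 -11.363  -6.006   3.953]
44 12 y [-13.562 -12.729 -12.328 -11.197  -8.007]
0.0014969615476601483 [ 0.392  0.165 -0.448]
```

```bash
python3 - <<'E'
from plan import *
from rig import eyes
import cv2
def wcloud(p,d,K,T):
    v,u=np.mgrid[:420,:560]; x=u-K[0,2]; y=v-K[1,2]; rr=np.hypot(x,y)+1e-9; th=rr/K[0,0]
    k=np.tan(th)/rr; k[th>1.3]=0
    P=np.stack([x*k*d,-y*k*d,-d],-1); return P@T[:3,:3].T+T[:3,3]
s=r.sense(); i=eyes.camera_info('wrist'); p,d=eyes.grab_frame('wrist'); np.savez('w4.npz',p=p,d=d,**i)
cv2.imwrite('pics/w4.png',p[:,:,::-1])
W=wcloud(p,d,i["intrinsics"],i["cam_to_world"])
A=R.from_euler("xyz",s["tcp_rot"]); T=A.inv().apply(W.reshape(-1,3)-s["eef_pos"])
print("camera in tool frame",A.inv().apply(i["cam_to_world"][:3,3]-s["eef_pos"]))
m=(p.min(-1)>170)&(d>0); print("table z",np.percentile(W[m][:,2],[10,50,90]))
t=np.array([np.cos(np.radians(35)),0,np.sin(np.radians(35))])
G=B.inv().apply(W.reshape(-1,3)-O)-[-39,0,190]; h=G@a;x=G@t;y=G[:,1]; D=d.ravel()>0
for k in range(-40,60,4):
    m=D&(abs(x)<30)&(h>k)&(h<k+4)&(abs(y)<40)
    if m.sum(): print("h",k,m.sum(),"y",np.percentile(y[m],[2,50,98]),"t",np.percentile(x[m],[2,98]))
z=np.load("w1.npz"); print("w1 table", [np.percentile(q[...,2][(z['p'].min(-1)>170)],[10,50,90]) for q in [wcloud(z['p'],z['d'],z['intrinsics'],z['cam_to_world'])]])
T1=wcloud(z['p'],z['d'],z['intrinsics'],z['cam_to_world'])[160:245,250:305].reshape(-1,3); F=T1[T1[:,2]>36]; print("w1 fin",F.mean(0),np.percentile(F[:,2],[5,50,95]))
E
```

```text
camera in tool frame [  72.883    0.876 -145.038]
table z [ -0.97    0.316 143.299]
h -40 86 y [-25.934  -1.822  29.853] t [-29.544 -12.601]
h -36 97 y [-25.597   3.854  29.518] t [-29.668 -12.563]
h -32 114 y [-26.118   5.307  32.005] t [-29.667  -1.667]
h -28 188 y [-28.731   2.85   32.62 ] t [-29.564   3.041]
h -24 999 y [-26.671   0.185  30.536] t [-29.332  18.439]
h -20 3208 y [-23.485   4.257  27.796] t [-26.448  16.098]
h -16 352 y [-19.413   7.025  22.573] t [-23.076  14.138]
h -12 43 y [-4.937  1.358  8.143] t [-23.302 -19.074]
h -8 51 y [-5.196  1.361  7.968] t [-23.324 -19.384]
h -4 58 y [-4.935  1.627  8.216] t [-23.28  -19.708]
h 0 46 y [-4.965  1.624  7.652] t [-23.391 -19.959]
h 4 117 y [-5.433  1.366  8.58 ] t [-23.361  -5.851]
h 8 887 y [-4.762  1.861  7.998] t [-22.428  -4.085]
h 12 42 y [-2.289  1.115  6.142] t [-19.827  -4.978]
h 20 1 y [5.634 5.634 5.634] t [-8.857 -8.857]
h 24 74 y [-4.462  1.83   7.859] t [-10.51  -9.44]
h 28 199 y [-10.074   1.367  13.381] t [-10.438  -5.299]
h 32 234 y [-10.947   1.81   14.769] t [-10.433  -5.381]
h 36 268 y [-11.349   1.37   14.655] t [-10.457  -5.07 ]
h 40 252 y [-11.311   1.791  14.971] t [-10.576  -5.541]
h 44 301 y [-11.229   1.782  14.988] t [-10.377  -5.424]
h 48 299 y [-11.499   1.769  14.865] t [-10.437  -5.401]
h 52 208 y [-10.945   1.761  14.7  ] t [-10.72  -5.86]
h 56 557 y [-3.866  1.749  7.377] t [-10.498  10.951]
w1 table [array([-1.48 , -0.314,  0.673])]
w1 fin [437.912 246.52   49.612] [42.114 45.268 46.879]
```

View pics/w4.png

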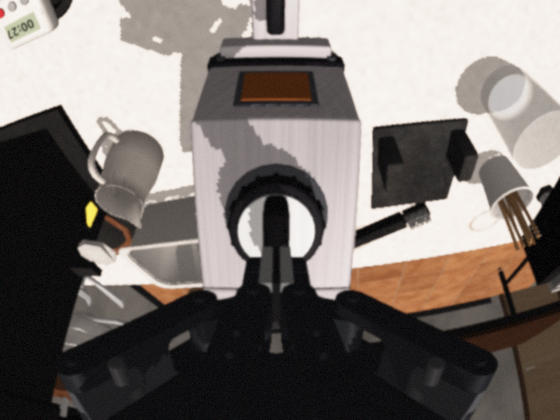

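The wrist view shows the pads (277,250 and down) shut above the bar, whose free end is at (277,205). By depth the fingertips stand about 10 mm clear of the bar's top. I'll reopen, then measure the tips in the tool frame before going deeper.

Request:
step_arm:
  moves:
    - {"tx": 0, "ty": 0, "tz": -0.4, "ax": 0, "ay": 0, "az": 0}
    - {"tx": 0, "ty": 0, "tz": 0, "ax": 0, "ay": 0, "az": 0}
    - {"tx": 0, "ty": 0, "tz": 0, "ax": 0, "ay": 0, "az": 0}
    - {"tx": 0, "ty": 0, "tz": 0, "ax": 0, "ay": 0, "az": 0}
  gripper: 0.4

```text
clock: 14.9
eef_pos: [631.0, 61.7, 213.6]
tcp_rot: [3.141, 0.613, 2.937]
contact_force: [1.0, -0.3, 0.0]
opening: 0.395
grasp_force: 0.0
```

```bash
cat > tips.py <<'E'
from plan import *
from rig import eyes
from h import cloud
def wcloud(p,d,K,T):
    v,u=np.mgrid[:420,:560]; x=u-K[0,2]; y=v-K[1,2]; rr=np.hypot(x,y)+1e-9; th=rr/K[0,0]; k=np.tan(th)/rr; k[th>1.3]=0
    P=np.stack([x*k*d,-y*k*d,-d],-1); return P@T[:3,:3].T+T[:3,3]
t=np.array([np.cos(np.radians(35)),0,np.sin(np.radians(35))])
s=r.sense(); A=R.from_euler("xyz",s["tcp_rot"]); plan(cap(10),CAP)
for n in ("wrist","scene"):
    i=eyes.camera_info(n); p,d=eyes.grab_frame(n); W=(wcloud if n=="wrist" else lambda p,*q:cloud(*q))(p,d,i["intrinsics"],i["cam_to_world"]).reshape(-1,3)
    T=A.inv().apply(W-s["eef_pos"]); G=B.inv().apply(W-O)-[-39,0,190]; h=G@a; D=d.ravel()>0
    print(n,"tool z of finger points by |y| band; h of bar top")
    for lo,hi in [(-45,-30),(-30,-20),(-20,-8),(-8,8),(8,20),(20,30),(30,45)]:
        m=D&(abs(T[:,0])<14)&(T[:,1]>lo)&(T[:,1]<hi)&(T[:,2]>-60)&(T[:,2]<45)
        if m.sum(): print(lo,hi,np.histogram(T[m][:,2],bins=np.arange(-60,46,7))[0], "max z", T[m][:,2].max())
E
python3 tips.py
```

```text
t 14.9 pos [631.003  61.692 213.595] rot [3.141 0.613 2.937] F [ 0.952 -0.305  0.007] open 0.3954741684935987 grip 0.0
turn first, units total: [0.001 0.001 0.   ]
shift before turn: [ 0.015 -0.027  0.742]
shift units total: [ 0.014 -0.027  0.742]
wrist tool z of finger points by |y| band; h of bar top
-45 -30 [1474  273   22    1    0    1    0    0    0    0    0    0    0    0
    0] max z -21.041124214026578
-30 -20 [290 323  97  91 151 142 117  27   0   0   0   0   0   0  11] max z 44.993962548606625
-20 -8 [136  89 411 198 183 153 148  99   4   0   0   0   0   0 286] max z 44.99939716549565
-8 8 [  0   0   0   0   0   0   0   0   0   0 228 945   0   0  18] max z 44.88828519996472
8 20 [ 67  40 331 169 143 119 110  86   4   0   0   0   0   0 291] max z 44.99895089286001
20 30 [344 318 158 124 163 140 124  40   0   0   0   0   0   0  50] max z 44.99965490340714
30 45 [1360  308   25   12   35   25   20    0    0    0    0    0    0    0
    0] max z -11.368570058711596
scene tool z of finger points by |y| band; h of bar top
-45 -30 [3 1 0 1 7 6 3 0 0 0 0 0 0 0 0] max z -16.3565212060106
-30 -20 [ 2  4  0  0  6 15 14  8  0  0  0  0  0  0  6] max z 44.85332793052538
-20 -8 [ 0  0  0  0  0  0  0  0  0  0  0  1  2  1 25] max z 44.9425751236657
-8 8 [ 0  0  0  0  0  0  0  0  0  0  8 32 23 15 26] max z 44.617064845116545
8 20 [0 0 1 0 0 0 1 1 0 0 0 0 0 0 0] max z -8.186338650811553
20 30 [0 0 1 0 0 0 0 0 0 0 0 0 0 0 0] max z -45.482940527514685
```

Both cameras put the real fingertips about 5 mm behind the reported TCP, not 25 mm ahead. I'll go deeper by measurement, in steps, watching force.

Request:
step_arm:
  moves:
    - {"tx": 0, "ty": 0, "tz": 0.5, "ax": 0, "ay": 0, "az": 0}
    - {"tx": 0, "ty": 0, "tz": 0.4, "ax": 0, "ay": 0, "az": 0}
    - {"tx": 0, "ty": 0, "tz": 0.2, "ax": 0, "ay": 0, "az": 0}
    - {"tx": 0, "ty": 0, "tz": 0, "ax": 0, "ay": 0, "az": 0}
    - {"tx": 0, "ty": 0, "tz": 0, "ax": 0, "ay": 0, "az": 0}

```text
clock: 15.62
eef_pos: [646.5, 58.5, 191.2]
tcp_rot: [3.141, 0.613, 2.936]
contact_force: [0.1, 1.1, -0.6]
opening: 0.399
grasp_force: 0.0
```

```bash
python3 tips.py
```

```text
t 15.62 pos [646.502  58.488 191.196] rot [3.141 0.613 2.936] F [ 0.052  1.086 -0.621] open 0.3993901342108132 grip 0.0
turn first, units total: [0.001 0.001 0.   ]
shift before turn: [ 0.018 -0.027 -0.355]
shift units total: [ 0.019 -0.028 -0.355]
wrist tool z of finger points by |y| band; h of bar top
-45 -30 [1445  281   19    0    0    0    0    0    0    0    0    0    1    0
    0] max z 26.539095918647064
-30 -20 [293 319  92 100 152 139 124  24   0   0   0 348  33   9   8] max z 42.822348547342635
-20 -8 [128  89 412 191 195 147 144 101   5   0  76 875   0   0   0] max z 21.64981458315452
-8 8 [   0    0    0    0    0    0   74 1419    0    0   10   50    0    0
    0] max z 18.819755349715813
8 20 [ 63  44 320 173 145 121 109  89   2   0  82 837   0   0   0] max z 19.505226440606016
20 30 [340 328 161 125 166 134 132  38   0   0  18 444  19   6   6] max z 43.62545754228196
30 45 [1346  306   28   12   34   26   18    0    0    0    0   18   14    2
    0] max z 35.74500708181474
scene tool z of finger points by |y| band; h of bar top
-45 -30 [2 0 0 0 2 5 2 0 0 0 0 0 3 2 1] max z 39.795119919087014
-30 -20 [ 2  2  1  0  7 15 14  9  0  0  4 47 24 20 17] max z 44.589318731578814
-20 -8 [ 0  0  0  0  0  0  0  1  0  0 20 34  1  0  0] max z 24.117812564503947
-8 8 [0 0 0 0 0 0 3 8 3 5 6 8 0 0 0] max z 20.38665662784127
8 20 [0 0 0 0 0 0 1 1 0 0 0 0 0 0 0] max z -6.968633258317049
20 30 [0 0 1 0 0 0 0 0 0 0 0 0 0 0 0] max z -39.573079991025935
```

Request:
step_arm:
  moves:
    - {"tx": 0, "ty": -0.03, "tz": 0.25, "ax": 0, "ay": 0, "az": 0}
    - {"tx": 0, "ty": 0, "tz": 0.25, "ax": 0, "ay": 0, "az": 0}
    - {"tx": 0, "ty": 0, "tz": 0, "ax": 0, "ay": 0, "az": 0}
    - {"tx": 0, "ty": 0, "tz": 0, "ax": 0, "ay": 0, "az": 0}

```text
clock: 16.23
eef_pos: [653.4, 56.2, 180.8]
tcp_rot: [3.141, 0.612, 2.936]
contact_force: [-0.3, 0.1, -0.8]
opening: 0.4
grasp_force: 0.0
```

Request:
step_arm:
  moves:
    - {"tx": 0, "ty": 0, "tz": 0, "ax": 0, "ay": 0, "az": 0}
    - {"tx": 0, "ty": 0, "tz": 0, "ax": 0, "ay": 0, "az": 0}
    - {"tx": 0, "ty": 0, "tz": 0, "ax": 0, "ay": 0, "az": 0}
    - {"tx": 0, "ty": 0, "tz": 0, "ax": 0, "ay": 0, "az": 0}
    - {"tx": 0, "ty": 0, "tz": 0, "ax": 0, "ay": 0, "az": 0}
  gripper: 0
  newtons: 70

```text
clock: 16.85
eef_pos: [653.5, 56.9, 181.4]
tcp_rot: [3.14, 0.613, 2.937]
contact_force: [-2.9, 5.5, 3.2]
opening: 0.149
grasp_force: 68.3
```

Gripped at 68 N. Now I'll pull straight out.

Request:
step_arm:
  moves:
    - {"tx": 0, "ty": 0, "tz": -0.2, "ax": 0, "ay": 0, "az": 0}
    - {"tx": 0, "ty": 0, "tz": -0.2, "ax": 0, "ay": 0, "az": 0}
    - {"tx": 0, "ty": 0, "tz": -0.2, "ax": 0, "ay": 0, "az": 0}
    - {"tx": 0, "ty": 0, "tz": -0.2, "ax": 0, "ay": 0, "az": 0}
    - {"tx": 0, "ty": 0, "tz": -0.15, "ax": 0, "ay": 0, "az": 0}

```text
clock: 17.48
eef_pos: [639.9, 59.7, 200.9]
tcp_rot: [3.14, 0.613, 2.937]
contact_force: [-0.2, 3.6, -1.4]
opening: 0.148
grasp_force: 69.6
```

Request:
step_arm:
  moves:
    - {"tx": 0, "ty": 0, "tz": -0.05, "ax": 0, "ay": 0, "az": 0}
    - {"tx": 0, "ty": 0, "tz": 0, "ax": 0, "ay": 0, "az": 0}
    - {"tx": 0, "ty": 0, "tz": 0, "ax": 0, "ay": 0, "az": 0}

```text
clock: 17.85
eef_pos: [639.8, 59.7, 201.1]
tcp_rot: [3.14, 0.613, 2.937]
contact_force: [9.8, 2.6, -9.7]
opening: 0.141
grasp_force: 70.4
```

```bash
python3 tips.py | head -12
```

```text
t 17.85 pos [639.754  59.711 201.07 ] rot [3.14  0.613 2.937] F [ 9.795  2.617 -9.706] open 0.14104481942085972 grip 70.44077754020691
turn first, units total: [0.001 0.001 0.   ]
shift before turn: [ 0.021 -0.021  0.126]
shift units total: [ 0.021 -0.02   0.126]
wrist tool z of finger points by |y| band; h of bar top
-45 -30 [850 101   0   0   0   0   0   0   0   0   1   0   0   0   0] max z 14.256082947869235
-30 -20 [915 270  42   0   0   0   0   0   0 471  80  14   5   0   0] max z 29.452966888387532
-20 -8 [399 385 134 112 203 164 151  61   0 531  10   0   0   0   0] max z 10.548094289786908
-8 8 [  67  168  379  204  138 1663   30   14    0   22    0    0    0    0
    0] max z 9.986560370694152
8 20 [440 529 295 170 219 187 166  81   0 441   8   0   0   0   0] max z 10.441458549219488
20 30 [679 234  54   5  13   9  11   0   0 609  48   6   1   0   0] max z 27.28368003137969
```

The cap moved 24 mm and sits against its end stop. I'll release and back off along the neck.

Request:
step_arm:
  moves:
    - {"tx": 0, "ty": 0, "tz": 0.05, "ax": 0, "ay": 0, "az": 0}
    - {"tx": 0, "ty": 0, "tz": 0, "ax": 0, "ay": 0, "az": 0}

```text
clock: 18.2
eef_pos: [640.2, 59.7, 200.7]
tcp_rot: [3.14, 0.613, 2.937]
contact_force: [-0.7, 5.7, 0.4]
opening: 0.146
grasp_force: 72.8
```

Request:
step_arm:
  moves:
    - {"tx": 0, "ty": 0, "tz": 0, "ax": 0, "ay": 0, "az": 0}
    - {"tx": 0, "ty": 0, "tz": 0, "ax": 0, "ay": 0, "az": 0}
    - {"tx": 0, "ty": 0, "tz": 0, "ax": 0, "ay": 0, "az": 0}
    - {"tx": 0, "ty": 0, "tz": 0, "ax": 0, "ay": 0, "az": 0}
    - {"tx": 0, "ty": 0, "tz": 0, "ax": 0, "ay": 0, "az": 0}
  gripper: 0.6

```text
clock: 18.82
eef_pos: [640.0, 59.0, 200.3]
tcp_rot: [3.141, 0.613, 2.936]
contact_force: [-0.6, -0.4, 0.2]
opening: 0.595
grasp_force: 0.0
```

Request:
step_arm:
  moves:
    - {"tx": 0, "ty": 0, "tz": -0.4, "ax": 0, "ay": 0, "az": 0}
    - {"tx": 0, "ty": 0, "tz": -0.8, "ax": 0, "ay": 0, "az": 0}
    - {"tx": 0, "ty": 0, "tz": -1, "ax": 0, "ay": 0, "az": 0}
    - {"tx": 0, "ty": 0, "tz": -1, "ax": 0, "ay": 0, "az": 0}
    - {"tx": 0, "ty": 0, "tz": -1, "ax": 0, "ay": 0, "az": 0}

```text
clock: 19.45
eef_pos: [580.0, 71.5, 287.4]
tcp_rot: [3.14, 0.613, 2.936]
contact_force: [-0.1, -0.3, -0.3]
opening: 0.601
grasp_force: 0.0
```

Request:
step_arm:
  moves:
    - {"tx": 0.8, "ty": 0, "tz": -1, "ax": 0, "ay": 0, "az": 0}
    - {"tx": 0.8, "ty": 0, "tz": -1, "ax": 0, "ay": 0, "az": 0}
    - {"tx": 0.8, "ty": 0, "tz": -1, "ax": 0, "ay": 0, "az": 0}
    - {"tx": 0, "ty": 0, "tz": 0, "ax": 0, "ay": 0, "az": 0}
    - {"tx": 0, "ty": 0, "tz": 0, "ax": 0, "ay": 0, "az": 0}

```text
clock: 20.08
eef_pos: [490.8, 90.3, 313.7]
tcp_rot: [3.14, 0.614, 2.937]
contact_force: [0.6, 0.5, 0.1]
opening: 0.605
grasp_force: 0.0
```

```bash
sed -i 's/(h<25)/(h<45)/' look.py; python3 look.py; python3 - <<'E'
from h import *
p,W,d=load("top")
for nm,(x0,y0,x1,y1) in [("glass",(140,130,195,190)),("pitcher",(345,130,392,195))]:
    Q=W[y0:y1,x0:x1]; m=(Q[...,2]>20)&(Q[...,2]<120); c=Q[m]; print(nm,cv2.minAreaRect(c[:,:2].astype(np.float32)))
E
```

```text
t 20.07 pos [490.836  90.326 313.692] rot [3.14  0.614 2.937] F [0.638 0.53  0.101] open 0.6048844123198039 grip 0.0
turn first, units total: [0.001 0.391 0.001]
shift before turn: [ 6.547 -0.017  8.682]
shift units total: [ 0.354 -0.004 10.868]
top plate in bin frame ((-112.31102752685547, 2.7741737365722656), (78.05838012695312, 113.0553207397461), 4.19805908203125) 8.02960056228178
top lip ((-71.4180679321289, 0.6317367553710938), (97.37691497802734, 10.586179733276367), 89.9599609375) [-46.927  47.214] 21.5490712241709
fin ((-116.23783874511719, -0.15990877151489258), (13.77695369720459, 43.991458892822266), 89.53839874267578)
bar 508 ((2.3873977661132812, -0.0783853530883789), (55.63500213623047, 29.808727264404297), 0.17743372917175293) [ 5.015 35.06  36.631]
scene plate in bin frame ((-112.29148864746094, -2.9185218811035156), (75.58715057373047, 96.18453979492188), 3.49522066116333) 8.087394972602011
scene lip ((-73.14483642578125, 3.336627960205078), (14.18857479095459, 111.65485382080078), 0.1539594680070877) [-50.886  53.235] 20.93823855461636
fin ((-119.77899169921875, -1.0114727020263672), (43.40788269042969, 16.136037826538086), 4.287318229675293)
bar 401 ((-1.7530670166015625, -0.087615966796875), (29.433673858642578, 57.275672912597656), 89.9115982055664) [14.805 35.189 37.344]
glass ((703.6043090820312, 295.4446716308594), (79.67227935791016, 119.27618408203125), 26.281784057617188)
pitcher ((702.5552978515625, -124.43425750732422), (67.38739013671875, 85.18533325195312), 63.329566955566406)
```

The bar top is now at 35 mm, which is 24 mm higher than before. The tray, glass and pitcher haven't moved.

```bash
python3 -c "
from rig import workorder
print(workorder.sign_off())"
```

```text
the job is handed in; nothing more can be done
None
```

I handed the job in with the tray home in the slot, the cap pulled out 24 mm and holding open, and the glass and pitcher unmoved by depth measurement; sign-off returned no verdict, and my first grip on the cap closed on nothing because the fingertips sat about 30 mm further back than the spec says.

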